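# Put the glue bottles away in the workshop crate

### The job

Put the two large white glue bottles back in the wooden crate on the ukulele workbench: stand one upright in each of its two empty cells. It does not matter which bottle goes in which cell; the slimmer bottle is not one of them.

Things in the scene. Friction and masses are not known exactly. Their poses are not given: they have to be found in the camera images.
- glue_a_center (a point): large white plastic glue bottle standing on the bench, 52 mm diameter, straight-sided for the lower 81 mm, then a cone and thin grey nozzle, 110 mm tall, about 0.2 kg, firm. Point: its centre, on the axis, 55 mm above its foot; z up the bottle. Grip the straight side, 50 to 65 mm above the foot. Two alike; the slim one (32 mm diameter, 90 mm tall) is not wanted.
- glue_b_center (a point): large white plastic glue bottle standing on the bench, 52 mm diameter, straight-sided for the lower 81 mm, then a cone and thin grey nozzle, 110 mm tall, about 0.2 kg, firm. Point: its centre, on the axis, 55 mm above its foot; z up the bottle. Grip the straight side, 50 to 65 mm above the foot. Two alike; the slim one (32 mm diameter, 90 mm tall) is not wanted.
- cell_a (a point): middle of the floor of one empty cell of the crate, 8 mm above the bench; x, y parallel to the walls, z up. Cell 88 x 88 mm inside. The crate is fixed, square, 200 x 200 mm, brown wood, 2 x 2 cells, at any angle; walls and dividers 8 mm thick, their tops 32 mm above the bench.
- cell_b (a point): middle of the floor of the other empty cell, diagonally opposite, 136 mm from the first; same size, height and axes. The two cells beside the empty ones (centres 96 mm away) hold a low tin (64 mm diameter, 36 mm tall) and a glass jar (56 mm diameter, 70 mm tall).

How it is judged:
By the outcome, as a careful person would: the job done as asked, in the order asked, and still so for the second after the job is handed in, with the robot touching nothing.
It also fails if it takes over 53 s, if anything falls off the work surface, if the arm or the gripper's body presses on something with over 40 N, if the wrist force passes 120 N, or if a joint passes its speed limit or range.

### The arm

A 7-joint arm with a two-finger parallel gripper is mounted at the origin on the work surface. World frame = base frame: x ahead of the robot, y to its left, z up, the work surface at z = 0. Lengths are in m, angles in degrees, forces in N, time in s.
With the tool pointing down it reaches from about 0.425 to 0.95 m from the base axis. Payload 4.7 kg.
Tool frame: the origin (TCP) lies midway between the tips of the shut fingers; the grasp point (between the pads) lies ctrl.grasp_offset behind it (ctrl.grasp_offset is the distance from the TCP to the grasp point, in m); y points along the fingers, z is the direction in which the jaws open and shut, and the axes are right-handed (so a half turn about y gives the same grasp; the last joint's range is limited). The gripper opens to 85 mm and grips with 20 to 120 N. Pads are 22 mm wide; open, the fingers measure 114 mm over their backs; the gripper's body (76 mm by 85 mm) begins 54 mm behind the grasp point. The pads swing forward as they close: fully open they stand 13 mm farther back than shut.
Start: joints at [67.328, 26.849, -2.785, 87.806, 1.381, 65.374, -4.715], TCP at [0.242, -0.63, 0.231] pointing down, gripper open.
Joint ranges: [-148.3, 148.3], [-19.14, 114.17], [-79.39, 73.82], [5.75, 140.21], [-59.74, 239.74], [12.07, 113.84], [-152.46, 152.46]. Speed limits (degrees/s): [147.25, 147.25, 180, 180, 180, 180, 180].

### API

Orientations are given as a 3x3 rotation matrix whose columns are the frame's x, y, z axes.
In Python, from bench import ctrl gives the robot as it stands.
- The arm moves only by the tool jog_arm, never from a script. Its argument "rows" is a list of rows, each a list of 5 numbers: the gripper command: -1 is shut, 1 is fully open, values between are in proportion, then the shift along the world's x, y, z in units of 25 mm (1.0 is 25 mm), then the turn about the world's z in units of 5 degrees (1.0 is 5 degrees). A call has 1 to 12 rows; each row is the pose to reach, as a shift and turn from the pose measured when the call began; what a row does not reach only later rows make up. A row lasts 1/12 s, in which the tool goes at most 41.7 mm and 7.16 degrees, less where a joint would pass 70% of its speed; a pose out of reach is approached as far as the arm can. A call with a gripper value outside its range is refused whole. The fingers move at their own pace and stop on an object; "squeeze" is the grip in N (left out, the last holds). Time passes only in rows, so rows that repeat a pose let the fingers close. It gives the time, the measured TCP pose, the force and the opening at its end, in the units of the state.
- ctrl.observe(): the state, without advancing time (a new reading comes with each control period).
- ctrl.capture(name): name is "scene" or "top" or "wrist"; returns the picture (420x560x3 uint8, blue, green, red); there is no depth.
- ctrl.calibration(name): a dict with "vfov" (degrees; the focal length in pixels is half the picture's height over the tangent of half this angle, whatever the lens; pixels are square), "cx", "cy" (the principal point, pixels), "world_from_camera" (4x4, takes a point from camera to world coordinates). Camera axes: x right, y down, z forward; pixel columns grow to the right and rows downward; lengths in m; the calibration is good to about 2 mm. A picture is of the moment at which its call begins: read the wrist's pose just before it. calibration takes no time and is no camera call; for the wrist camera it gives the pose at the moment of the call.
- ctrl.sign_off(): hands the job in, once; it reports no verdict.
Trained networks look in the newest picture that a camera, given by its name, has taken for a name from the list of things; names that differ only in an ending like _2 or _b are one class to them, and where a whole thing is asked for, a point or a joint stands for the part that bears it (a point fixed in the world has none). Each returns a list of dicts, best first, with "conf" (0 to 1); they miss things now and then, are a little off and sometimes report something else, mostly with a low value. They report only what shows in the picture. A call takes as long as a camera call.
- ctrl.boxes_of(thing, camera): "point" ([x, y, z] in m, in world coordinates, good to about 4 mm: the middle of the surface that is visible of it).
- ctrl.place_of(thing, camera): "point" ([x, y, z] in m, in world coordinates, good to about 4 mm: a listed point, or the origin of a listed thing).
The state is a dict: "time": time; "qpos": joint angles; "qvel": joint speeds; "joint_efforts": joint torques, N m; "position": TCP position; "orientation": TCP orientation; "wrist_force": force on the tool from outside, world axes, zero at the start; "wrist_torque": the same for the moment, N m; "gripper_width": opening from 0.0 (shut) to 1.0 (fully open).
Only numpy, scipy, OpenCV 4.12 (cv2) and the standard library are available. Lean on these libraries where they do the work, as an engineer would, in place of code of your own. Each camera call takes 0.05 s, during which the arm holds its last target. There are 200 camera calls.

## Working session

There is one attempt and no reset: what is moved stays moved. The work goes in short steps, Python scripts to look and compute and a tool call to move; the robot and the scene stay as the last step left them, time stands still between calls to the robot, and variables do not carry over. Pictures are saved under pics/ and viewed, about 8 in all and at most 12, crops included, and the job is handed in when it is done.

Besides the shell and the picture viewer there is one more tool, called as name(argument=value, ...) on one line, values as JSON. jog_arm: Moves the arm, as the interface text tells. Its arguments: {"type":"object","properties":{"rows":{"type":"array"},"squeeze":{"type":"number"}},"required":["rows"]}

```bash
mkdir -p pics; python3 - <<'E'
from bench import ctrl
import cv2,numpy as np
s=ctrl.observe();print(s['time'],s['position'],s['orientation'],s['gripper_width'],ctrl.grasp_offset)
a=ctrl.capture('scene');b=ctrl.capture('top')
cv2.imwrite('pics/a.png',a);cv2.imwrite('pics/b.png',b)
for c in('scene','top'):
  print(c,np.round(ctrl.calibration(c)['world_from_camera'],3).tolist())
  for t in('glue_a_center','cell_a'):
    for d in ctrl.place_of(t,c):print(t,np.round(d['point'],3),round(d['conf'],2),{k for k in d})
E
```

```text
0.0 [ 0.24189375 -0.62953504  0.2302618 ] [[-9.33466550e-01 -7.40768403e-04  3.58663702e-01]
 [-3.58664465e-01  1.82051380e-03 -9.33464776e-01]
 [ 3.85289939e-05 -9.99998068e-01 -1.96507604e-03]] 1.00196610497032 0.0187
scene [[-0.69, 0.447, -0.57, 1.135], [0.724, 0.414, -0.552, 0.57], [-0.011, -0.793, -0.609, 0.734], [0.0, 0.0, 0.0, 1.0]]
glue_a_center [ 0.6   -0.151  0.054] 0.71 {'conf', 'point'}
glue_a_center [0.538 0.167 0.007] 0.56 {'conf', 'point'}
cell_a [0.538 0.166 0.008] 0.84 {'conf', 'point'}
cell_a [0.49  0.039 0.014] 0.73 {'conf', 'point'}
top [[0.008, -0.995, 0.099, 0.453], [-1.0, -0.01, -0.017, -0.016], [0.018, -0.099, -0.995, 0.993], [0.0, 0.0, 0.0, 1.0]]
glue_a_center [ 0.598 -0.145  0.049] 0.62 {'conf', 'point'}
cell_a [0.493 0.04  0.009] 0.63 {'conf', 'point'}
cell_a [0.541 0.161 0.008] 0.59 {'conf', 'point'}
```

View pics/a.png

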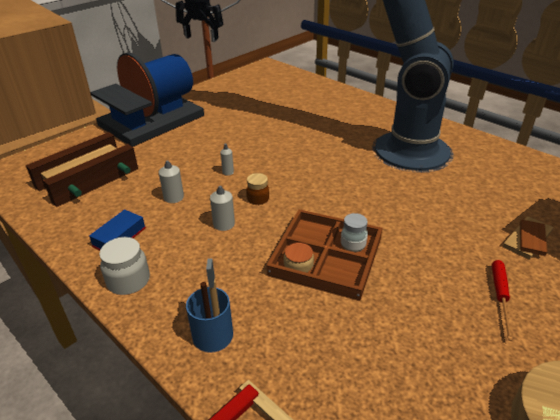

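View pics/b.png

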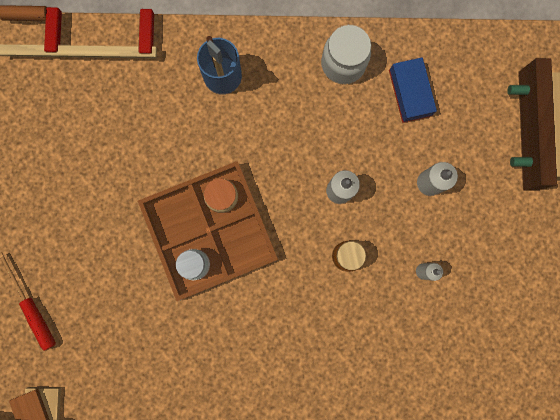

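The scene view shows two large bottles at about (222,210) and (171,183). In the top view they are at (344,186) and (438,180), and the slim bottle is at (432,271). The crate is at about (210,230) in the top view, with its empty cells upper-left and lower-right.

```bash
cat >h.py <<'E'
from bench import ctrl
import numpy as np,cv2
def ray(c,uv,z,cal=None):
    k=cal or ctrl.calibration(c);f=210/np.tan(np.radians(k['vfov']/2));T=np.array(k['world_from_camera'])
    d=T[:3,:3]@[(uv[0]-k['cx'])/f,(uv[1]-k['cy'])/f,1];o=T[:3,3]
    return (o+d*(z-o[2])/d[2])[:2]
E
python3 - <<'E'
from h import *
print({k:v for k,v in ctrl.calibration('top').items() if k!='world_from_camera'})
for c,u in(('top',(346,183)),('scene',(220.5,189)),('top',(446,172)),('scene',(168,164))):print(c,ray(c,u,.108))
q=np.array([ray('top',u,.032) for u in((139,203),(240,163),(283,260),(180,298))]);print(q,q.mean(0))
print(q[1]-q[0],q[2]-q[1])
E
```

```text
{'vfov': 44.10544149025044, 'cx': 280.5789802066515, 'cy': 213.2762651122031}
top [ 0.59435424 -0.14358717]
scene [ 0.59964354 -0.13973318]
top [ 0.61557175 -0.3179967 ]
scene [ 0.61792806 -0.31219429]
[[ 0.56482671  0.23089406]
 [ 0.6423392   0.04477593]
 [ 0.46156968 -0.03734236]
 [ 0.3909263   0.15030156]] [0.51491547 0.0971573 ]
[ 0.07751249 -0.18611813] [-0.18076952 -0.0821183 ]
```

jog_arm(rows=[[1,3,2.5,0,0],[1,6,5,0,0],[1,9,7.5,0,0],[1,12,10,0,0],[1,15,12.5,0,0],[1,15,12.5,0,0],[1,15,12.5,0,0],[1,15,12.5,0,0],[1,15,12.5,0,0],[1,15,12.5,0,0],[1,15,12.5,0,0],[1,15,12.5,0,0]], squeeze=50)

```text
time: 1.3
position: [0.6201, -0.3132, 0.231]
orientation: [[-0.932, 0.001, 0.362], [-0.362, 0.002, -0.932], [-0.002, -1.0, -0.002]]
wrist_force: [0.8, 0.5, -0.1]
gripper_width: 1.001
```

```bash
python3 - <<'E'
from h import *
s=ctrl.observe();print(s['time'],s['position'],s['orientation'][:,2],s['qpos'])
k=ctrl.calibration('wrist');cv2.imwrite('pics/w1.png',ctrl.capture('wrist'));np.save('k1.npy',k,allow_pickle=True)
print(k)
for d in ctrl.place_of('glue_a_center','wrist'):print(d)
E
```

```text
1.3 [ 0.62008568 -0.31322785  0.23095257] [ 0.3623151  -0.93205388 -0.00182411] [ 29.85970657  29.09948236  -9.68631322  84.50901508   4.93908423
  66.80329883 -49.32905632]
{'vfov': 68.70012578777055, 'cx': 279.91073973251963, 'cy': 210.62509441332844, 'world_from_camera': array([[ 0.36228733, -0.89005952, -0.27666214,  0.69132022],
       [-0.93206559, -0.34636552, -0.10622928, -0.28659418],
       [-0.00127584,  0.29635279, -0.95507769,  0.37433399],
       [ 0.        ,  0.        ,  0.        ,  1.        ]])}
{'point': [0.5949, -0.1483, 0.0551], 'conf': 0.56}
```

View pics/w1.png

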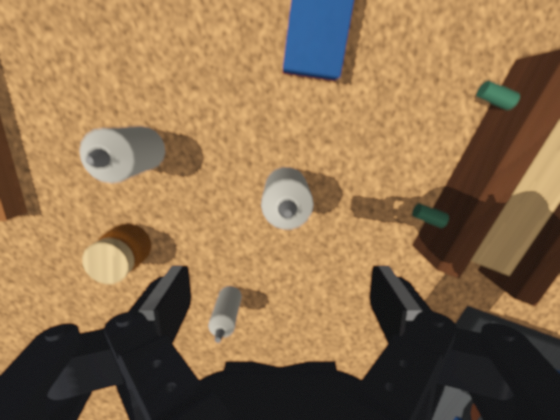

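The wrist view has B's nozzle at (288,209), with its shoulder circle centred near (287,203). A's nozzle is at (98,158) and the slim bottle is at (224,313).

```bash
python3 - <<'E'
from h import *
k=np.load('k1.npy',allow_pickle=True).item()
for u,z in(((288,209),.109),((287,203),.081),((98,158),.109),((106,155),.081),((220,334),.09)):print(u,ray('w',u,z,k))
E
```

```text
(288, 209) [ 0.61853904 -0.32235421]
(287, 203) [ 0.61627968 -0.32290455]
(98, 158) [ 0.60190385 -0.1533058 ]
(106, 155) [ 0.59802867 -0.14574574]
(220, 334) [ 0.45160528 -0.30821937]
```

jog_arm(rows=[[1,-0.1,-0.28,-1,0],[1,-0.1,-0.28,-2,0],[1,-0.1,-0.28,-3,0],[1,-0.1,-0.28,-4,0],[1,-0.1,-0.28,-5,0],[1,-0.1,-0.28,-6,0],[1,-0.1,-0.28,-6.8,0],[1,-0.1,-0.28,-7.5,0],[1,-0.1,-0.28,-7.5,0],[1,-0.1,-0.28,-7.5,0],[1,-0.1,-0.28,-7.5,0]])

```text
time: 2.32
position: [0.6202, -0.3175, 0.0443]
orientation: [[-0.93, 0.004, 0.368], [-0.368, 0.004, -0.93], [-0.005, -1.0, -0.002]]
wrist_force: [-0.1, -0.2, 1.1]
gripper_width: 1.0
```

jog_arm(rows=[[-1,0,0,0,0],[-1,0,0,0,0],[-1,0,0,0,0],[-1,0,0,0,0],[-1,0,0,0,0],[-1,0,0,0,0],[-1,0,0,0,0],[-1,0,0,0,0],[-1,0,0,0,0],[-1,0,0,0,0]], squeeze=50)

```text
time: 3.15
position: [0.6212, -0.3183, 0.0461]
orientation: [[-0.93, 0.007, 0.368], [-0.368, 0.003, -0.93], [-0.007, -1.0, 0.0]]
wrist_force: [-0.3, -0.6, 6.6]
gripper_width: 0.593
```

jog_arm(rows=[[-1,0,0,0.5,0],[-1,0,0,1.5,0],[-1,0,0,2.5,0],[-1,0,0,3.5,0],[-1,0,0,4.5,0],[-1,0,0,5.5,0],[-1,0,0,6.4,0],[-1,0,0,6.4,0],[-1,0,0,6.4,0]])

```text
time: 3.9
position: [0.6217, -0.3183, 0.2079]
orientation: [[-0.93, 0.009, 0.368], [-0.368, 0.001, -0.93], [-0.009, -1.0, 0.002]]
wrist_force: [-0.8, 0.5, -2.6]
gripper_width: 0.594
```

jog_arm(rows=[[-1,-0.15,1,0,0.8],[-1,-0.35,2.2,0,1.6],[-1,-0.6,3.6,0,2.4],[-1,-0.85,5,0,3.2],[-1,-1.1,6.4,0,4],[-1,-1.35,7.8,0,4.8],[-1,-1.6,9.2,0,5.6],[-1,-1.85,10.6,0,6.4],[-1,-2.1,12,0,7.2],[-1,-2.4,13.4,0,8],[-1,-2.7,14.8,0,8.8],[-1,-3,16.2,0,9.4]])

```text
time: 4.9
position: [0.5446, 0.088, 0.2061]
orientation: [[-0.362, 0.002, 0.932], [-0.932, 0.007, -0.362], [-0.007, -1.0, -0.001]]
wrist_force: [0.7, 0.3, -1.4]
gripper_width: 0.591
```

```bash
python3 - <<'E'
from h import *
s=ctrl.observe();print(s['time'],s['position'],s['orientation'],s['qpos'],s['gripper_width'],s['wrist_force'])
k=ctrl.calibration('wrist');cv2.imwrite('pics/w2.png',ctrl.capture('wrist'));np.save('k2.npy',k,allow_pickle=True)
for c in ('wrist','top'):
  if c=='top':ctrl.capture(c)
  for d in ctrl.place_of('cell_a',c):print(c,d)
E
```

```text
4.9 [0.54460109 0.08797466 0.20612677] [[-0.3616441   0.0016041   0.93231485]
 [-0.93228811  0.00714427 -0.36164602]
 [-0.00724083 -0.99997319 -0.0010882 ]] [  8.98147095  19.08586928 -27.80876139 105.34811832   9.95329338
  57.8153008  -44.02193907] 0.5909329134400227 [ 0.69484075  0.33350254 -1.42055071]
wrist {'point': [0.4909, 0.0404, 0.0059], 'conf': 0.91}
wrist {'point': [0.5453, 0.1646, 0.007], 'conf': 0.63}
top {'point': [0.4927, 0.041, 0.0099], 'conf': 0.74}
```

View pics/w2.png

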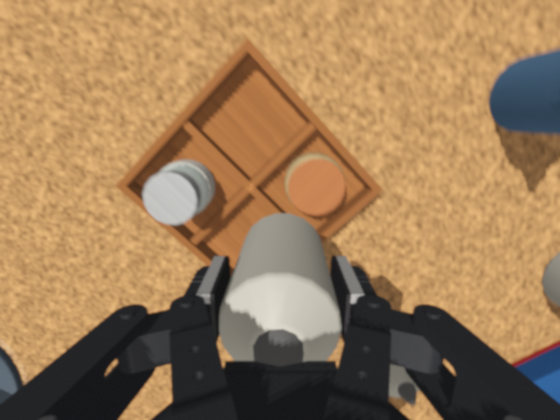

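The bottle hangs straight in the jaws. The crate's divider crossing shows at (253,188), its far corner at (249,42), left corner at (122,183) and right corner at (379,190).

```bash
python3 - <<'E'
from h import *
k=np.load('k2.npy',allow_pickle=True).item()
P=[ray('w',u,.032,k) for u in((253,188),(249,42),(122,183),(379,190))]
for p in P:print(p,np.linalg.norm(p-P[0]),np.degrees(np.arctan2(*(p-P[0])[::-1])))
print((P[2]+P[3])/2)
E
```

```text
[0.51946995 0.10068791] 0.0 0.0
[0.56935049 0.22972843] 0.13834566288187772 68.86602001860054
[0.39282341 0.15554841] 0.13801818374101493 156.57880096407547
[0.64309769 0.0504513 ] 0.1334448775802312 -22.11455828112246
[0.51796055 0.10299985]
```

jog_arm(rows=[[-1,-0.1,1,0,0],[-1,-0.1,2,0,0],[-1,-0.1,3.05,0,0],[-1,-0.1,3.05,0,0],[-1,-0.1,3.05,-1,0],[-1,-0.1,3.05,-2,0],[-1,-0.1,3.05,-3,0],[-1,-0.1,3.05,-4,0],[-1,-0.1,3.05,-5,0],[-1,-0.1,3.05,-5.5,0],[-1,-0.1,3.05,-5.8,0],[-1,-0.1,3.05,-5.8,0]])

```text
time: 6.1
position: [0.542, 0.1624, 0.0598]
orientation: [[-0.364, -0.001, 0.932], [-0.932, 0.006, -0.364], [-0.005, -1.0, -0.003]]
wrist_force: [-0.1, 0.4, -0.4]
gripper_width: 0.593
```

jog_arm(rows=[[-1,0,0,0,0],[-1,0,0,0,0]])

```text
time: 6.27
position: [0.5429, 0.1623, 0.0608]
orientation: [[-0.364, 0.001, 0.931], [-0.931, 0.006, -0.364], [-0.006, -1.0, -0.001]]
wrist_force: [0.2, -0.4, -1.3]
gripper_width: 0.594
```

Lower the last ~6 mm, feeling for contact.

jog_arm(rows=[[-1,0,0.08,-0.1,0],[-1,0,0.08,-0.18,0],[-1,0,0.08,-0.25,0],[-1,0,0.08,-0.25,0],[-1,0,0.08,-0.25,0]])

```text
time: 6.68
position: [0.5429, 0.1643, 0.0546]
orientation: [[-0.364, 0.001, 0.931], [-0.931, 0.006, -0.364], [-0.006, -1.0, -0.001]]
wrist_force: [0.4, 0.1, -2.1]
gripper_width: 0.593
```

jog_arm(rows=[[-1,0,0,-0.04,0],[-1,0,0,-0.08,0],[-1,0,0,-0.08,0],[-1,0,0,-0.08,0]])

```text
time: 7.02
position: [0.5433, 0.1646, 0.054]
orientation: [[-0.364, 0.002, 0.931], [-0.931, 0.006, -0.364], [-0.006, -1.0, -0.001]]
wrist_force: [-2.3, -0.6, 9.8]
gripper_width: 0.596
```

Contact with the cell floor. Release gently, then lift.

jog_arm(rows=[[0.4,0,0,0,0],[0.6,0,0,0,0],[0.8,0,0,0,0],[1,0,0,0,0],[1,0,0,0,0],[1,0,0,0,0],[1,0,0,0,0],[1,0,0,0,0]])

```text
time: 7.68
position: [0.5432, 0.1645, 0.0539]
orientation: [[-0.364, 0.001, 0.931], [-0.931, 0.006, -0.364], [-0.006, -1.0, -0.001]]
wrist_force: [-0.3, 1.1, 0.5]
gripper_width: 0.997
```

jog_arm(rows=[[1,0,0,0.5,0],[1,0,0,1.2,0],[1,0,0,2,0],[1,0,0,3,0],[1,0,0,4,0],[1,0,0,5,0],[1,0,0,6,0],[1,0,0,7,0],[1,0,0,7,0]])

```text
time: 8.43
position: [0.5459, 0.1661, 0.2354]
orientation: [[-0.364, 0.012, 0.931], [-0.931, 0.009, -0.364], [-0.012, -1.0, 0.008]]
wrist_force: [0.8, -0.1, -0.2]
gripper_width: 1.003
```

jog_arm(rows=[[1,0.1,-1,0,-0.8],[1,0.3,-2.2,0,-1.6],[1,0.5,-3.5,0,-2.4],[1,0.7,-4.8,0,-3.2],[1,0.9,-6.1,0,-4],[1,1.2,-7.4,0,-4.8],[1,1.5,-8.7,0,-5.6],[1,1.8,-10,0,-6.4],[1,2.1,-11.3,0,-7.2],[1,2.3,-12.4,0,-8],[1,2.3,-12.4,0,-8.8],[1,2.3,-12.4,0,-9.4]])

```text
time: 9.43
position: [0.6031, -0.1468, 0.2352]
orientation: [[-0.932, 0.014, 0.361], [-0.361, -0.003, -0.933], [-0.012, -1.0, 0.008]]
wrist_force: [-0.3, 1.1, -0.3]
gripper_width: 1.002
```

```bash
python3 - <<'E'
from h import *
s=ctrl.observe();print(s['time'],s['position'],s['orientation'],s['qpos'],s['gripper_width'],s['wrist_force'])
k=ctrl.calibration('wrist');w=ctrl.capture('wrist');t=ctrl.capture('top');np.save('k3.npy',k,allow_pickle=True)
cv2.imwrite('pics/c3.png',cv2.resize(np.hstack([w,t[:,60:400]]),(800,373)))
for c in ('wrist','top'):
  for d in ctrl.place_of('glue_a_center',c):print(c,d)
E
```

```text
9.4333 [ 0.6030732  -0.1467894   0.23520833] [[-0.93246453  0.01380248  0.36099778]
 [-0.36106875 -0.00296442 -0.93253449]
 [-0.01180114 -0.99990035  0.00774786]] [ 19.59864752  21.8417391  -13.08260826  95.46126623   5.52151087
  62.5125187  -63.89518827] 1.001736200194365 [-0.34971826  1.13558016 -0.27342113]
top {'point': [0.5978, -0.1464, 0.0481], 'conf': 0.71}
```

View pics/c3.png

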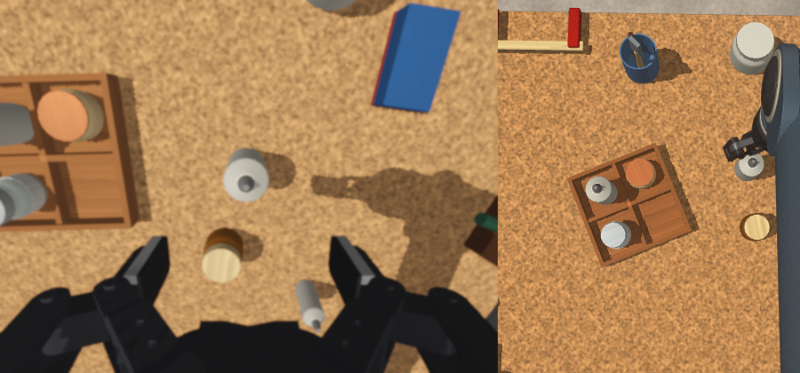

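The first bottle stands upright in the upper-left cell (top inset). The second bottle's nozzle is at about (278,206) in full wrist pixels, and the fingers are clear of the small jar.

```bash
python3 - <<'E'
from h import *
k=np.load('k3.npy',allow_pickle=True).item()
print(ray('w',(278,206),.109,k),ray('w',(278,199),.081,k))
E
```

```text
[ 0.60129739 -0.14761392] [ 0.60072127 -0.14790492]
```

jog_arm(rows=[[1,-0.12,0,-1,0],[1,-0.12,0,-2,0],[1,-0.12,0,-3,0],[1,-0.12,0,-4,0],[1,-0.12,0,-5,0],[1,-0.12,0,-6,0],[1,-0.12,0,-7,0],[1,-0.12,0,-7.65,0],[1,-0.12,0,-7.65,0],[1,-0.12,0,-7.65,0],[1,-0.12,0,-7.65,0]])

```text
time: 10.55
position: [0.6014, -0.143, 0.0455]
orientation: [[-0.928, 0.016, 0.371], [-0.372, -0.002, -0.928], [-0.014, -1.0, 0.008]]
wrist_force: [0.5, -0.3, 1.1]
gripper_width: 1.002
```

jog_arm(rows=[[-1,0,0,0,0],[-1,0,0,0,0],[-1,0,0,0,0],[-1,0,0,0,0],[-1,0,0,0,0],[-1,0,0,0,0],[-1,0,0,0,0],[-1,0,0,0,0],[-1,0,0,0,0],[-1,0,0,0,0]])

```text
time: 11.38
position: [0.6025, -0.1435, 0.0471]
orientation: [[-0.928, 0.019, 0.371], [-0.371, -0.003, -0.929], [-0.017, -1.0, 0.01]]
wrist_force: [-0.3, 0.0, 5.0]
gripper_width: 0.592
```

jog_arm(rows=[[-1,0,0,0.5,0],[-1,0,0,1.5,0],[-1,0,0,2.5,0],[-1,0,0,3.5,0],[-1,0,0,4.5,0],[-1,0,0,5.5,0],[-1,0,0,6.4,0],[-1,0,0,6.4,0],[-1,0,0,6.4,0]])

```text
time: 12.13
position: [0.6028, -0.1435, 0.2085]
orientation: [[-0.928, 0.021, 0.371], [-0.371, -0.004, -0.929], [-0.019, -1.0, 0.011]]
wrist_force: [0.2, 0.4, -2.7]
gripper_width: 0.592
```

jog_arm(rows=[[-1,-0.4,0.7,0,0.8],[-1,-0.9,1.4,0,1.6],[-1,-1.3,2.1,0,2.4],[-1,-1.8,2.9,0,3.2],[-1,-2.2,3.7,0,4],[-1,-2.7,4.5,0,4.8],[-1,-3.1,5.3,0,5.6],[-1,-3.6,6.1,0,6.4],[-1,-4,6.8,0,7.2],[-1,-4.44,7.3,0,8],[-1,-4.44,7.3,0,8.8],[-1,-4.44,7.3,0,9.4]])

```text
time: 13.13
position: [0.4895, 0.0399, 0.2067]
orientation: [[-0.356, 0.013, 0.934], [-0.934, 0.013, -0.356], [-0.017, -1.0, 0.008]]
wrist_force: [-0.1, -1.2, -1.6]
gripper_width: 0.59
```

jog_arm(rows=[[-1,0,0,0,0],[-1,0,0,0,0],[-1,0,0,0,0]])

```text
time: 13.38
position: [0.4886, 0.0397, 0.2056]
orientation: [[-0.357, 0.011, 0.934], [-0.934, 0.013, -0.357], [-0.016, -1.0, 0.005]]
wrist_force: [-0.6, 0.1, -2.4]
gripper_width: 0.595
```

```bash
python3 - <<'E'
from h import *
s=ctrl.observe();print(s['time'],s['position'],s['gripper_width'],s['qpos'])
w=ctrl.capture('wrist');t=ctrl.capture('scene')
cv2.imwrite('pics/c4.png',np.hstack([cv2.resize(w,(400,300)),cv2.resize(t[150:330,180:420],(400,300))]))
E
```

```text
13.3833 [0.48857697 0.03971752 0.20559359] 0.5954204492761126 [ 14.96151477  12.94322456 -27.82055494 113.26489372   6.62427517
  54.66931967 -36.96114907]
```

View pics/c4.png

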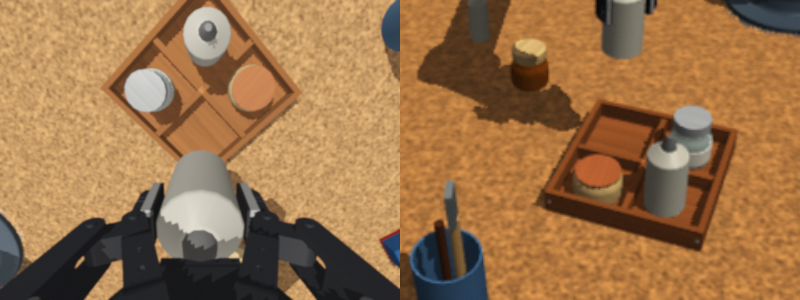

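The first bottle stands in its cell (right inset, about (665,180)). The second is held above the other empty cell. Lower it.

jog_arm(rows=[[-1,0.14,0,0,0],[-1,0.14,0,-1,0],[-1,0.14,0,-2,0],[-1,0.14,0,-3,0],[-1,0.14,0,-4,0],[-1,0.14,0,-4.8,0],[-1,0.14,0,-5.4,0],[-1,0.14,0,-5.75,0],[-1,0.14,0,-5.75,0],[-1,0.14,0,-5.75,0],[-1,0.14,0,-5.75,0]])

```text
time: 14.4
position: [0.4937, 0.0399, 0.0634]
orientation: [[-0.357, 0.014, 0.934], [-0.934, 0.013, -0.357], [-0.017, -1.0, 0.008]]
wrist_force: [-0.0, -0.0, -2.9]
gripper_width: 0.591
```

jog_arm(rows=[[-1,0,0,-0.1,0],[-1,0,0,-0.2,0],[-1,0,0,-0.2,0],[-1,0,0,-0.2,0]])

```text
time: 14.73
position: [0.4938, 0.0399, 0.0586]
orientation: [[-0.357, 0.015, 0.934], [-0.934, 0.013, -0.357], [-0.018, -1.0, 0.009]]
wrist_force: [-0.1, -0.3, -2.9]
gripper_width: 0.589
```

jog_arm(rows=[[-1,-0.04,0,-0.05,0],[-1,-0.06,0,-0.1,0],[-1,-0.06,0,-0.13,0],[-1,-0.06,0,-0.13,0],[-1,-0.06,0,-0.13,0]])

```text
time: 15.15
position: [0.4923, 0.0399, 0.0553]
orientation: [[-0.357, 0.014, 0.934], [-0.934, 0.013, -0.357], [-0.017, -1.0, 0.009]]
wrist_force: [-0.1, 0.4, -2.0]
gripper_width: 0.587
```

jog_arm(rows=[[-1,0,0,-0.04,0],[-1,0,0,-0.07,0],[-1,0,0,-0.07,0],[-1,0,0,-0.07,0]])

```text
time: 15.48
position: [0.4926, 0.04, 0.055]
orientation: [[-0.357, 0.015, 0.934], [-0.934, 0.012, -0.357], [-0.017, -1.0, 0.009]]
wrist_force: [-2.8, -2.4, 12.4]
gripper_width: 0.591
```

jog_arm(rows=[[0.4,0,0,0,0],[0.6,0,0,0,0],[0.8,0,0,0,0],[1,0,0,0,0],[1,0,0,0,0],[1,0,0,0,0],[1,0,0,0,0],[1,0,0,0,0]])

```text
time: 16.15
position: [0.4925, 0.04, 0.0549]
orientation: [[-0.357, 0.014, 0.934], [-0.934, 0.012, -0.357], [-0.017, -1.0, 0.009]]
wrist_force: [-0.5, 0.5, 0.2]
gripper_width: 1.0
```

jog_arm(rows=[[1,0,0,0.5,0],[1,0,0,1.2,0],[1,0,0,2,0],[1,0,0,3,0],[1,0,0,4,0],[1,0,0,5,0],[1,0,0,6,0],[1,0,0,7,0],[1,0,-1,7,0],[1,0,-2,7,0],[1,0,-3,7,0],[1,0,-4,7,0]])

```text
time: 17.15
position: [0.4923, -0.061, 0.2301]
orientation: [[-0.357, 0.015, 0.934], [-0.934, 0.012, -0.357], [-0.017, -1.0, 0.01]]
wrist_force: [0.4, -0.2, -0.2]
gripper_width: 1.003
```

jog_arm(rows=[[1,0,-1,0,0],[1,0,-2,0,0],[1,0,-3,0,0],[1,0,-3,0,0],[1,0,-3,0,0]])

```text
time: 17.57
position: [0.4919, -0.1375, 0.2298]
orientation: [[-0.36, 0.014, 0.933], [-0.933, 0.012, -0.36], [-0.017, -1.0, 0.009]]
wrist_force: [-0.6, 0.3, 0.2]
gripper_width: 1.002
```

```bash
python3 - <<'E'
from h import *
s=ctrl.observe();print(s['time'],s['position'],s['gripper_width'],s['wrist_force'])
w=ctrl.capture('top');t=ctrl.capture('scene')
cv2.imwrite('pics/c5.png',np.hstack([cv2.resize(w[130:340,100:380],(400,300)),cv2.resize(t[150:330,180:420],(400,300))]))
E
```

```text
17.5667 [ 0.4919054  -0.13745497  0.22983281] 1.0018620154922189 [-0.56760815  0.28657365  0.15494893]
```

View pics/c5.png

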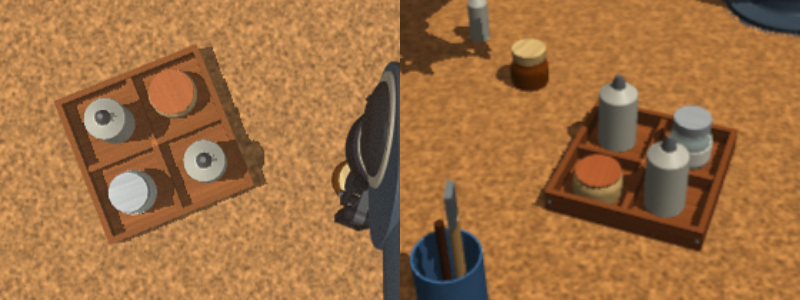

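Both bottles stand upright in their cells (left inset (103,118) and (205,160)). The tin and jar are in place, and the gripper is clear.

```bash
python3 -c "
from bench import ctrl
print(ctrl.sign_off())"
```

```text
the job is handed in; nothing more can be done
None
```

Both large glue bottles are back in the crate, each standing upright in one of the two empty cells, and I have handed the job in at about 17.6 s of the 53 s allowed. I lowered each one until I felt the cell floor (about 10–12 N), then released it and moved the arm away.

The last top and scene pictures show both bottles upright. The tin and jar are still in their cells, the slim bottle was left alone, and the gripper is open, raised and touching nothing.

No check failed. The estimates of the bottle and cell positions from the different cameras and networks differed by up to about 10 mm, and both grasps and placings went in without correction. The networks reported only one of the two bottles, so I located the other from its pixels.

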